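Wind the jar up to the shelf ledge

TASK

Set the squat glass jar upright on the tray of the hand-crank lift stand and let go of it while the tray is still down. Then turn its two-knobbed crank, changing knobs as each goes under the guard hood, to wind the tray up until its top is flush with the top of the wooden ledge behind it. Leave the spray can, the bottle and the carton standing where they are.

Things in the scene. Friction and masses are not known exactly. Their poses are not given: they have to be found in the camera images.
- jar: Squat clear glass jar with a flat steel lid, 58 mm across and 85 mm tall, 0.35 kg, standing on the table. Origin: centre of its underside; z up along its axis.
- stand: Fixed lift stand. Origin: on the table below the crank hub; z up, x from crank to tray. Base x -75..225, y +-100, 12 mm thick. Gearbox 90 mm wide under the crank, face sloping 30 degrees to -x. Posts (16 mm) at x 85, y +-85 carry a cap plate at z 300..312 mm, x 20..100, y +-100, which overhangs the crank: work it with the tool leaning along the crank axis.
- crank: Two-ended steel crank arm with a knob at each end. Origin: hub, at stand z 90 mm; z is the crank axis, pointing out, leaning 30 degrees from vertical to the stand's -x; x points to knob_a. Clockwise seen from the robot (negative about z) raises the tray. A fixed guard hood covers the circle's upper (tray) side from 32 mm up-slope of the axis on, 68 mm above the hub: a knob under it cannot be held.
- knob_a: One of the two like black hand knobs, a cylinder 18 mm across and 46 mm tall that spins freely on its end of the crank arm. Origin: centre of its foot, 50 mm from the crank axis and 14 mm above the hub along the axis; z along the crank axis, pointing out. Turning takes 3 to 5 N at a knob.
- knob_b: The other hand knob, the same, at the opposite end of the crank arm (half a turn from knob_a).
- tray (a joint): Height in m of the tray above its lowest position (top 100 mm above the table), up to 0.09. The crank drives it, 38 mm per full turn, and it stays where it is left.
- tray_top (a point): Centre of the upper face of the tray's floor, z up, axes as the stand's: an aluminium tray 120 mm (x) by 160 mm (y) outside with a 5 mm high, 4 mm thick lip all round. At x 170 mm, y 0 of the stand.
- ledge_top (a point): Point on the top face of the fixed wooden ledge, near its edge towards the tray, z up. The ledge board is 100 mm deep, 320 mm wide (160 mm either side of this point) and stands 10 mm beyond the tray; its height differs from time to time. The tray is flush when tray_top is as high as this point.
- spray_can: Bystander: tall spray can 52 mm across, 180 mm tall. Origin: centre of its underside.
- lotion: Bystander: slim bottle 50 mm across, 130 mm tall. Origin: centre of its underside.
- carton: Bystander: cardboard carton 50 x 40 x 100 mm tall. Origin: centre of its underside.
There are look-alikes about, which are no part of the job. Leave any green or pink look-alike of the jar alone.

How it is judged:
On the way, in this order (a step that is already met when the one before it is completed fails the run):
1. the jar stands upright on the tray, let go, with the tray still down (raised less than 30 mm) (x of jar in the frame of tray_top between -0.045 and 0.045 m and y of jar in the frame of tray_top between -0.06 and 0.06 m and z of jar in the frame of tray_top between -0.004 and 0.004 m and angle between jar's own z axis and vertical below 0.1 rad and contact force between the fingers and jar below 0.1 N and value of joint tray below 0.03 m), for 0.2 s.
2. the tray is being wound up (raised over 35 mm) with the fingers on the crank, the jar on it (x of jar in the frame of tray_top between -0.045 and 0.045 m and y of jar in the frame of tray_top between -0.06 and 0.06 m and z of jar in the frame of tray_top between -0.004 and 0.004 m and angle between jar's own z axis and vertical below 0.1 rad and value of joint tray above 0.035 m and contact force between the fingers and crank above 0.3 N).
At the end, for the whole second after the job is handed in: The tray's top is within 4 mm of the height of the ledge's top, the crank and jar are still, and the jar stands upright (within 6 degrees) on the tray's floor; the spray can, bottle and carton stand upright within 30 mm of where they were (x of jar in the frame of tray_top between -0.045 and 0.045 m and y of jar in the frame of tray_top between -0.06 and 0.06 m and z of jar in the frame of tray_top between -0.004 and 0.004 m and angle between each of jar, spray_can, lotion, carton's own z axis and vertical below 0.1 rad and z of tray_top in the frame of ledge_top between -0.004 and 0.004 m and linear speed of jar below 0.02 m/s and velocity of joint tray between -0.003 and 0.003 m/s and distance of each of spray_can, lotion, carton from where it was at the start of the episode below 0.03 m); the robot touches nothing.
It fails at once if the spray can is knocked over or shifted by more than 30 mm (distance of spray_can from where it was at the start of the episode above 0.03 m or angle between spray_can's own z axis and vertical above 0.3 rad).
It fails at once if the bottle is knocked over or shifted by more than 30 mm (distance of lotion from where it was at the start of the episode above 0.03 m or angle between lotion's own z axis and vertical above 0.3 rad).
It fails at once if the carton is knocked over or shifted by more than 30 mm (distance of carton from where it was at the start of the episode above 0.03 m or angle between carton's own z axis and vertical above 0.3 rad).
It fails at once if the jar is tipped over (more than 50 degrees) (angle between jar's own z axis and vertical above 0.87 rad).
It also fails if it takes over 72 s, if anything falls off the work surface, if the arm or the gripper's body presses on something with over 40 N, if the wrist force passes 120 N, or if a joint passes its speed limit or range.

ROBOT

A 6-joint arm with a two-finger parallel gripper is mounted at the origin on the work surface. World frame = base frame: x ahead of the robot, y to its left, z up, the work surface at z = 0. Lengths are in m, angles in rad, forces in N, time in s.
With the tool pointing down it reaches from about 0.25 to 0.775 m from the base axis. Payload 4 kg.
Tool frame: the origin (TCP) lies between the finger pads; the fingertips stand 11 mm ahead of it and the grasp point (between the pads) lies 8 mm behind it (robot.tip_extent is the z of the fingertips in the tool frame, in m); z points along the fingers, y is the line along which they close (so a half turn about z gives the same grasp; the last joint's range is limited). The gripper opens to 94 mm and grips with 3 to 60 N. Pads are 16 mm wide; open, the fingers measure 119 mm over their backs; the gripper's body (75 mm by 177 mm) begins 78 mm behind the grasp point.
Start: joints at [-1.264, 0.087, 1.371, -0, 1.684, -0.103], TCP at [0.219, -0.504, 0.217] pointing down, gripper open.
Joint ranges: [-3.1, 3.1], [-0.76, 2.03], [0.27, 2.55], [-1.08, 4.22], [0.17, 2.65], [-2.57, 2.57]. Speed limits (rad/s): [2.79, 2.79, 3.14, 3.14, 3.14, 3.14].

INTERFACE

Orientations are given as [roll, pitch, yaw] about the fixed x, y, z axes, in that order (R = Rz(yaw) Ry(pitch) Rx(roll)).
In Python, from bench import robot, imaging gives the robot as it stands.
- The arm moves only by the shell command python3 -m pendant 'ROWS'. ROWS is JSON, a list of rows, each a list of 7 numbers: the shift along the world's x, y, z in cm, then the turn, a rotation vector about the world's x, y, z in degrees, then the opening, from 0 (shut) to 1 (fully open). In form: [[dx, dy, dz, ax, ay, az, jaw], ...]. A call has 1 to 8 rows; each row shifts and turns the commanded pose from where the row before left it; what a row does not reach is not made up. A row lasts 1/10 s, in which the tool goes at most 50 mm and 8.59 degrees, less where a joint would pass 70% of its speed; a pose out of reach is approached as far as the arm can. A call is refused whole if a number of a shift passes 5 or a number of a turn 8.59, either way. A call with a gripper value outside its range is refused whole. The fingers move at their own pace and stop on an object; the grip force is fixed at half the most. Time passes only in rows, so rows that do not move let the fingers close. It gives the time, the measured TCP pose, the force, the opening and the grip force at its end, in the units of the state.
- robot.get_obs(): the state, without advancing time (a new reading comes with each control period).
- imaging.snapshot(name): name is "side" or "top" or "wrist"; returns the picture (384x512x3 uint8, red, green, blue); there is no depth.
- imaging.camera_params(name): a dict with "camera_matrix" (3x3 intrinsics, pixels), "R" (3x3) and "t" (3): a world point X has camera coordinates R X + t. Camera axes: x right, y down, z forward; pixel columns grow to the right and rows downward; lengths in m; the calibration is good to about 2 mm. The wrist camera is an equidistant fisheye: a pixel r from the principal point sees the ray r / f radians off the axis. A picture is of the moment at which its call begins: read the wrist's pose just before it. camera_params takes no time and is no camera call; for the wrist camera it gives the pose at the moment of the call.
- robot.close_job(): hands the job in; it is judged then, once.
The state is a dict: "time": time; "joint_positions": joint angles; "qvel": joint speeds; "joint_torque": joint torques, N m; "tool_pos": TCP position; "ee_rot": TCP orientation; "wrist_force": force on the tool from outside, world axes, zero at the start; "wrist_torque": the same for the moment, N m; "width": finger opening in m; "finger_force": force on a finger pad.
Only numpy, scipy, OpenCV 4.12 (cv2) and the standard library are available. Lean on these libraries where they do the work, as an engineer would, in place of code of your own. Each camera call takes 0.05 s, during which the arm holds its last target. There are 200 camera calls.

## Working session

There is one attempt and no reset: what is moved stays moved. The work goes in short steps, Python scripts to look and compute and a shell command to move; the robot and the scene stay as the last step left them, time stands still between calls to the robot, and variables do not carry over. Pictures are saved under pics/ and viewed, at most 10 in all, crops included, and the job is handed in when it is done.

```bash
ls; mkdir -p pics; python3 - <<'E'
from bench import robot, imaging
import cv2, numpy as np
for n in ["side","top"]:
    im=imaging.snapshot(n); cv2.imwrite(f"pics/{n}0.png",im[:,:,::-1])
    p=imaging.camera_params(n); print(n,p)
print(robot.get_obs())
E
```

```text
pics
side {'camera_matrix': array([[453.12456926,   0.        , 249.06548589],
       [  0.        , 453.12456926, 191.12097555],
       [  0.        ,   0.        ,   1.        ]]), 'R': array([[-0.9509004 , -0.30948773, -0.00240158],
       [-0.23129129,  0.71575527, -0.65893758],
       [ 0.20565204, -0.62602855, -0.75219379]]), 't': array([0.52870291, 0.21699409, 1.10374849])}
top {'camera_matrix': array([[395.79343031,   0.        , 260.18118567],
       [  0.        , 395.79343031, 185.69733296],
       [  0.        ,   0.        ,   1.        ]]), 'R': array([[ 0.01113804, -0.99991007,  0.00747013],
       [-0.99496877, -0.01182624, -0.09948509],
       [ 0.09956448, -0.00632447, -0.99501101]]), 't': array([-0.03605017,  0.54577723,  1.26313353])}
{'time': 0.1, 'joint_positions': array([-1.26408826e+00,  8.78720631e-02,  1.37206835e+00,  1.20446231e-05,
        1.68361679e+00, -1.03119468e-01]), 'qvel': array([-1.73254085e-03, -3.93644450e-03, -3.33925158e-03, -9.06648448e-04,
        2.69271972e-05, -9.36325580e-04]), 'joint_torque': array([ 2.62678062e-03, -3.41253912e+01, -3.03302479e+01,  7.19923689e-02,
        3.03870672e-02, -1.07038854e-04]), 'tool_pos': array([ 0.21899578, -0.50401022,  0.21544379]), 'ee_rot': array([-3.13963977e+00, -2.14131295e-04,  4.09828671e-01]), 'wrist_force': array([-0.6856548 , -0.23127615, -0.1975508 ]), 'wrist_torque': array([-0.01398792,  0.02112714, -0.02144607]), 'finger_force': 0.0, 'width': 0.0942676157602291}
```

View pics/top0.png

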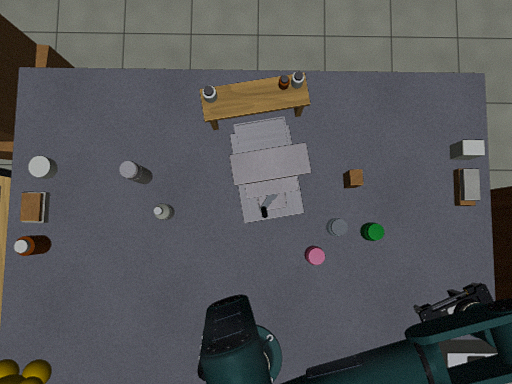

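View pics/side0.png

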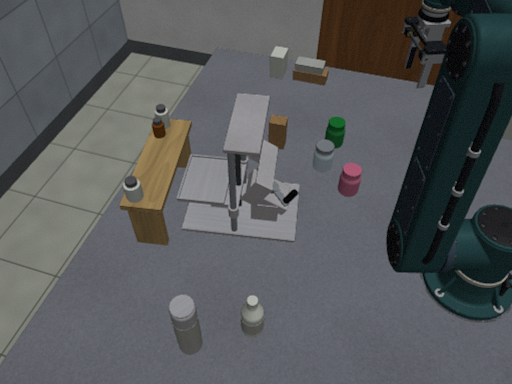

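```bash
cat > h.py <<'E'
from bench import robot, imaging
import cv2, numpy as np
def ray(n,uv,p=None):
    p=p or imaging.camera_params(n); K,R,t=p['camera_matrix'],p['R'],np.array(p['t'])
    d=R.T@np.linalg.inv(K)@np.array([*uv,1.]); return -R.T@t,d
def onz(n,uv,z):
    c,d=ray(n,uv); return c+d*(z-c[2])/d[2]
def proj(n,X):
    p=imaging.camera_params(n); x=p['K' if 0 else 'camera_matrix']@(p['R']@np.asarray(X)+p['t']); return x[:2]/x[2]
def tri(uvt,uvs):
    A=[];b=[]
    for n,uv in(("top",uvt),("side",uvs)):
        c,d=ray(n,uv);d/=np.linalg.norm(d);P=np.eye(3)-np.outer(d,d);A.append(P);b.append(P@c)
    return np.linalg.lstsq(np.vstack(A),np.hstack(b),rcond=None)[0]
E
python3 - <<'E'
import cv2, numpy as np
t=cv2.imread("pics/top0.png")[70:270,195:395]; s=cv2.imread("pics/side0.png")[85:285,120:370]
cv2.imwrite("pics/z1.png",cv2.resize(t,None,fx=3,fy=3,interpolation=cv2.INTER_CUBIC))
cv2.imwrite("pics/z2.png",cv2.resize(s,None,fx=3,fy=3,interpolation=cv2.INTER_CUBIC))
from h import *
print("jar lid",onz("top",(338,221),.085), "carton",onz("top",(353,173),.1),"can",onz("top",(127,168),.18),"lot",onz("top",(158,211),.13))
cap=[onz("top",q,.312) for q in [(230,155),(307,143),(311,172),(233,185)]]; print(np.round(cap,4))
E
```

```text
jar lid [ 0.4335847  -0.27115705  0.085     ] carton [ 0.58174258 -0.31579093  0.1       ] can [0.57751734 0.35511897 0.18      ] lot [0.45662366 0.2740275  0.13      ]
[[ 0.5956  0.0501  0.312 ]
 [ 0.6293 -0.1469  0.312 ]
 [ 0.5543 -0.1571  0.312 ]
 [ 0.5186  0.041   0.312 ]]
```

View pics/z1.png

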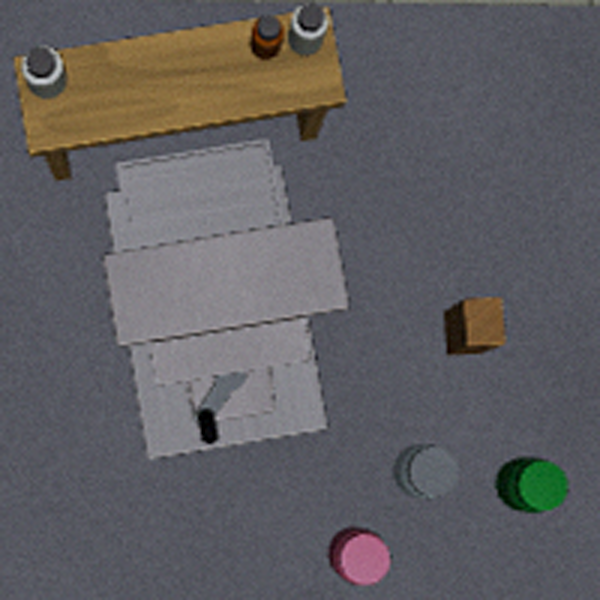

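View pics/z2.png

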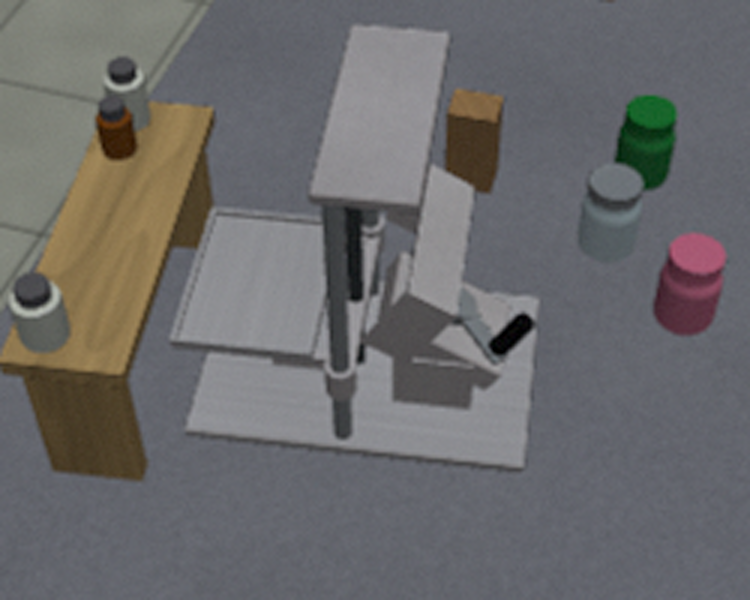

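```bash
python3 - <<'E'
from h import *
from scipy.optimize import least_squares
T=lambda x,y:(195+x/3,70+y/3); S=lambda x,y:(120+x/3,85+y/3)
obs=[("top",T(105,257),(.1,.1,.312)),("top",T(333,219),(.1,-.1,.312)),("top",T(348,308),(.02,-.1,.312)),("top",T(121,344),(.02,.1,.312)),
("top",T(150,459),(-.075,.1,.012)),("top",T(327,430),(-.075,-.1,.012)),("top",T(116,164),(.23,.08,.105)),("top",T(270,141),(.23,-.08,.105)),
("side",S(524,467),(-.075,.1,.012)),("side",S(187,434),(.225,.1,.012)),("side",S(538,297),(-.075,-.1,.012)),
("side",S(352,26),(.1,-.1,.312)),("side",S(449,33),(.02,-.1,.312)),("side",S(314,193),(.1,.1,.312)),("side",S(421,204),(.02,.1,.312)),
("side",S(173,344),(.23,.08,.105)),("side",S(217,209),(.23,-.08,.105))]
def W(p,X):
    c,s=np.cos(p[2]),np.sin(p[2]); X=np.asarray(X); return np.array([p[0]+c*X[0]-s*X[1],p[1]+s*X[0]+c*X[1],X[2]])
f=lambda p:np.hstack([proj(n,W(p,X))-np.array(uv) for n,uv,X in obs])
r=least_squares(f,[.5,-.05,.15],loss='soft_l1'); p=r.x; print(p,np.degrees(p[2])); print(np.round(f(p).reshape(-1,2),1).tolist())
np.save("stand.npy",p)
print("tray",W(p,(.17,0,.1)),"hub",W(p,(0,0,.09)))
print("ledge", tri(T(32,153),S(125,369)),tri(T(345,101),S(214,108)))
print("lid",onz("top",T(432,471),.085),tri(T(432,471),S(615,188)))
# knob: which angle
kf,kt=tri(T(207,411),S(496,353)),tri(T(209,440),S(530,320)); 
def inv(X):
    c,s=np.cos(p[2]),np.sin(p[2]);d=X-np.array([p[0],p[1],.09]);d=np.array([c*d[0]+s*d[1],-s*d[0]+c*d[1],d[2]])
    z=np.array([-.5,0,3**.5/2]);x=np.array([3**.5/2,0,.5]); return d@x,d[1],d@z
print("knob (upslope,y,axis)",inv(kf),inv(kt))
for q in [(353,173),(127,168),(158,211)]: pass
E
```

```text
[ 0.51472236 -0.06332903  0.17829785] 10.215714349371872
[[-1.1, -0.6], [-0.1, -0.6], [0.4, 0.2], [-1.4, 1.1], [-1.0, 0.4], [0.1, -0.1], [-0.3, 0.4], [-1.0, -0.2], [0.8, -0.4], [-0.6, -1.9], [0.9, -0.7], [0.3, -1.4], [1.1, -1.0], [-1.4, -0.1], [0.5, -0.2], [-0.3, -0.6], [-1.0, 0.2]]
tray [ 0.68202735 -0.03317874  0.1       ] hub [ 0.51472236 -0.06332903  0.09      ]
ledge [0.72358649 0.13481114 0.16254984] [ 0.78089238 -0.17516601  0.1595322 ]
lid [ 0.41516948 -0.27409211  0.085     ] [ 0.41529802 -0.27645554  0.07343089]
knob (upslope,y,axis) (np.float64(-0.041288554527406165), np.float64(0.027970085107249864), np.float64(0.003414334376861828)) (np.float64(-0.04004395203218445), np.float64(0.032000060165382496), np.float64(0.06222926913459177))
```

```bash
python3 -m pendant '[[2.45,2.9,0,0,0,8.3,1],[2.45,2.9,0,0,0,8.3,1],[2.45,2.9,0,0,0,8.3,1],[2.45,2.9,0,0,0,8.3,1],[2.45,2.9,0,0,0,8.3,1],[2.45,2.9,0,0,0,8.3,1],[2.45,2.8,0,0,0,8.3,1],[2.45,2.7,0,0,0,8.3,1]]'
python3 - <<'E'
from h import *
import time
im=imaging.snapshot("wrist"); cv2.imwrite("pics/w1.png",im[:,:,::-1]); p=imaging.camera_params("wrist"); print(p)
E
```

```text
time: 0.9
tool_pos: [0.4157, -0.2739, 0.216]
ee_rot: [-3.141, -0.001, 1.575]
wrist_force: [0.1, -0.4, 0.1]
width: 0.0941
finger_force: 0.0
{'camera_matrix': array([[297.31863964,   0.        , 252.15104574],
       [  0.        , 297.31863964, 191.58983006],
       [  0.        ,   0.        ,   1.        ]]), 'R': array([[ 0.99991866,  0.01251958,  0.00243704],
       [ 0.01161459, -0.97273059,  0.23164694],
       [ 0.00527071, -0.23159979, -0.97279687]]), 't': array([-0.41632179, -0.29094197,  0.32428632])}
```

View pics/w1.png

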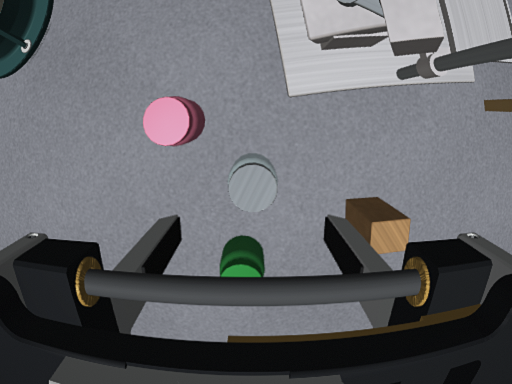

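The wrist view shows the jar lid at (253,187), midway between the open fingers, with pink (173,121), green (242,265) and the carton (385,225) clear of them. Jar axis is at about (0.418, -0.271).

```bash
python3 -m pendant '[[0.3,0.3,-3,0,0,0,1],[0,0,-4,0,0,0,1],[0,0,-4,0,0,0,1],[0,0,-4,0,0,0,1],[0,0,-3,0,0,0,1],[0,0,-1,0,0,0,1],[0,0,0,0,0,0,0.3],[0,0,0,0,0,0,0.3]]'; python3 -m pendant '[[0,0,0,0,0,0,0.3],[0,0,0,0,0,0,0.3],[0,0,0,0,0,0,0.3],[0,0,0,0,0,0,0.3],[0,0,0,0,0,0,0.3]]'
```

```text
time: 1.75
tool_pos: [0.419, -0.2733, 0.0279]
ee_rot: [3.14, 0.001, 1.568]
wrist_force: [1.0, -0.1, 1.1]
width: 0.0812
finger_force: 0.0
time: 2.25
tool_pos: [0.4177, -0.2731, 0.0279]
ee_rot: [-3.141, 0.002, 1.569]
wrist_force: [-4.0, -0.0, 4.4]
width: 0.0575
finger_force: 30.0
```

```bash
python3 -m pendant '[[0,0,2,0,0,0,0.3],[0,0,3.5,0,0,0,0.3],[0,0,3.7,0,0,-4,0.3],[0.5,0,4,0,0,-7,0.3],[2,0.3,4,0,0,-7,0.3],[3,0.5,3,0,0,-7,0.3],[3.5,0.5,2,0,0,-7,0.3],[3.5,0.5,1,0,0,-8,0.3]]'; python3 -m pendant '[[3.5,0.5,0,0,0,-8,0.3],[3.5,0.5,0,0,0,-8,0.3],[3.5,0.5,0,0,0,-8,0.3],[3,0.4,0,0,0,-8,0.3],[2,0.4,0,0,0,-7.7,0.3],[1,0,0,0,0,0,0.3],[0,0,0,0,0,0,0.3]]'
```

```text
time: 3.05
tool_pos: [0.545, -0.2544, 0.2609]
ee_rot: [3.138, -0.001, 0.865]
wrist_force: [-0.1, -0.8, -3.4]
width: 0.0575
finger_force: 30.0
time: 3.75
tool_pos: [0.7093, -0.2307, 0.2552]
ee_rot: [-3.139, 0.003, 0.179]
wrist_force: [0.1, -0.0, -3.4]
width: 0.0577
finger_force: 30.0
```

```bash
python3 -m pendant '[[-0.1,1.5,0,0,0,0,0.3],[-0.2,3.5,0,0,0,0,0.3],[-0.2,4,0,0,0,0,0.3],[-0.2,4,0,0,0,0,0.3],[-0.2,3.5,-0.5,0,0,0,0.3],[-0.2,2.5,-1.5,0,0,0,0.3],[-0.1,1,-2,0,0,0,0.3],[0,0,-2,0,0,0,0.3]]'; python3 -m pendant '[[0,0,-2,0,0,0,0.3],[0,0,-2,0,0,0,0.3],[0,0,-1,0,0,0,0.3],[0,0,-0.5,0,0,0,0.3],[0,0,0,0,0,0,0.3],[0,0,0,0,0,0,0.3]]'
```

```text
time: 4.55
tool_pos: [0.6949, -0.028, 0.1992]
ee_rot: [-3.141, -0.002, 0.181]
wrist_force: [-0.2, -0.6, -3.1]
width: 0.0577
finger_force: 30.0
time: 5.15
tool_pos: [0.6966, -0.0315, 0.1451]
ee_rot: [3.141, -0.002, 0.178]
wrist_force: [0.3, -0.2, -3.7]
width: 0.0575
finger_force: 30.0
```

```bash
python3 -m pendant '[[0,0,-0.6,0,0,0,0.3],[0,0,-0.5,0,0,0,0.3],[0,0,-0.3,0,0,0,0.3],[0,0,-0.1,0,0,0,0.3],[0,0,0,0,0,0,0.3]]'
```

```text
time: 5.65
tool_pos: [0.6966, -0.0315, 0.1318]
ee_rot: [3.141, -0.003, 0.178]
wrist_force: [-2.8, -0.0, 4.8]
width: 0.0581
finger_force: 30.0
```

```bash
python3 -m pendant '[[0,0,0,0,0,0,0.4],[0,0,0,0,0,0,0.6],[0,0,0,0,0,0,0.85],[0,0,0,0,0,0,0.85],[0,0,0,0,0,0,0.85],[0,0,0,0,0,0,0.85]]'
python3 - <<'E'
from h import *
im=imaging.snapshot("side"); cv2.imwrite("pics/s2.png",cv2.resize(im[60:260,120:370,::-1],None,fx=3,fy=3))
E
```

```text
time: 6.25
tool_pos: [0.6961, -0.0315, 0.1282]
ee_rot: [3.142, 0.0, 0.178]
wrist_force: [0.0, 0.1, -0.2]
width: 0.08
finger_force: 0.0
```

View pics/s2.png

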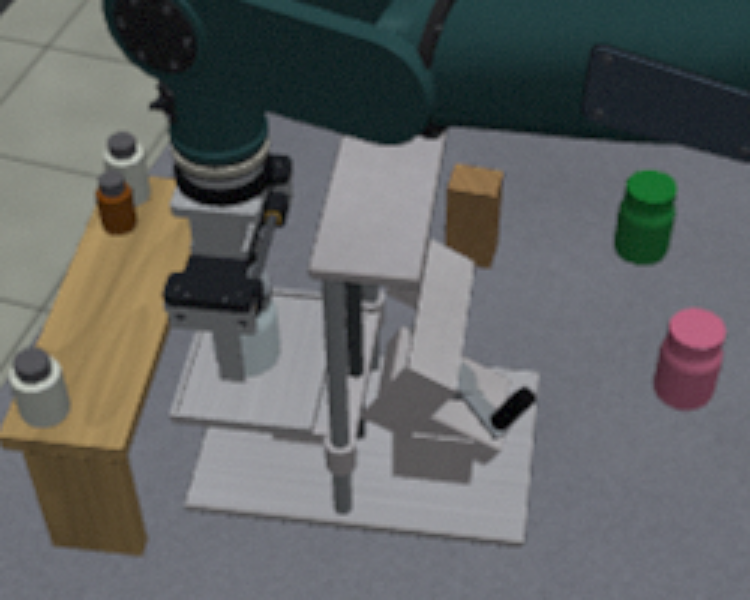

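```bash
python3 -m pendant '[[0,0,1.5,0,0,0,0.85],[0,0,3,0,0,0,0.85],[0,0,4,0,0,0,0.85],[0,0,4.5,0,0,0,0.85],[0,0,4.5,0,0,0,0.85],[0,0,4.5,0,0,0,0.85],[0,0,3,0,0,0,0.85],[-2,0,0.5,0,0,0,0.7]]';  python3 -m pendant '[[-3.5,-0.2,0,0,0,0,0.7],[-4,-0.4,0,0,0,0,0.7],[-4,-0.4,0,0,0,0,0.7],[-4,-0.4,0,0,0,0,0.7],[-4,-0.4,0,0,0,0,0.7],[-4,-0.3,0,1.33,-7.38,0,0.7],[-3.3,0,-2,1.33,-7.38,0,0.7],[0,0,-4,1.33,-7.38,0,0.6]]'; python3 -m pendant '[[0,0,-4,1.33,-7.38,0,0.6],[0,0,-4,0,0,0,0.6],[0,0,-3,0,0,0,0.6],[0,0,-1.5,0,0,0,0.6],[0,0,0,0,0,0,0.6]]'
python3 - <<'E'
from h import *
im=imaging.snapshot("wrist"); cv2.imwrite("pics/w2.png",im[:,:,::-1]); p=imaging.camera_params("wrist"); np.savez("w2.npz",**p); print(robot.get_obs()['joint_positions'])
im=imaging.snapshot("side"); cv2.imwrite("pics/s3.png",im[:,:,::-1])
im=imaging.snapshot("top"); cv2.imwrite("pics/t3.png",im[:,:,::-1])
E
```

```text
time: 7.1
tool_pos: [0.6786, -0.0318, 0.3885]
ee_rot: [3.139, -0.009, 0.178]
wrist_force: [-0.3, 0.1, -1.2]
width: 0.0748
finger_force: 0.0
time: 7.9
tool_pos: [0.4076, -0.0523, 0.3304]
ee_rot: [3.131, -0.409, 0.182]
wrist_force: [-0.3, -0.6, -0.5]
width: 0.0607
finger_force: 0.0
time: 8.4
tool_pos: [0.4074, -0.052, 0.1973]
ee_rot: [-3.14, -0.522, 0.177]
wrist_force: [-0.5, -0.5, -0.1]
width: 0.0569
finger_force: 0.0
[-0.55370478 -0.61981145  2.0398246   0.35156103  1.33007082  0.82264407]
```

View pics/w2.png

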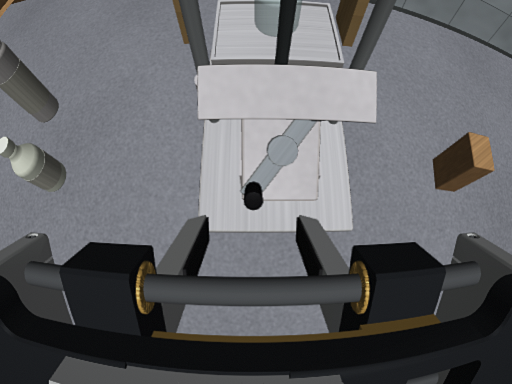

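```bash
cat >> h.py <<'E'
P=np.load("stand.npy"); c_,s_=np.cos(P[2]),np.sin(P[2])
RS=np.array([[c_,-s_,0],[s_,c_,0],[0,0,1]]); RC=RS@np.array([[3**.5/2,0,-.5],[0,1,0],[.5,0,3**.5/2]]); HUB=np.array([P[0],P[1],.09])
def fish(p,uv):
    K=p['camera_matrix']; x=(uv[0]-K[0,2])/K[0,0]; y=(uv[1]-K[1,2])/K[1,1]; r=np.hypot(x,y)
    d=np.array([np.sin(r)*x/r,np.sin(r)*y/r,np.cos(r)]); return -p['R'].T@p['t'],p['R'].T@d
def crank(p,uv,h):  # crank coords (u,y) of a wrist pixel at height h over hub
    c,d=fish(p,uv); c=RC.T@(c-HUB); d=RC.T@d; return (c+d*(h-c[2])/d[2])[:2]
def knob(th,h): th=np.radians(th); return HUB+RC@np.array([.05*np.cos(th),.05*np.sin(th),h])
E
python3 - <<'E'
from h import *
p=dict(np.load("w2.npz")); im=cv2.imread("pics/w2.png")
m=((im.max(2)<60)*255).astype(np.uint8); m[:,:235]=0;m[:,275:]=0;m[:170]=0;m[215:]=0
cs=cv2.findContours(m,0,2)[0]; c=max(cs,key=cv2.contourArea); print(cv2.boundingRect(c),cv2.minAreaRect(c))
for uv in [(253,200),(253,202),(253,198)]: print(uv,crank(p,uv,.06))
for h in (.008,.014,.02): print("hub",h,crank(p,(283,151),h))
g=cv2.cvtColor(im,6)[130:175,255:310]; print(cv2.HoughCircles(cv2.resize(g,None,fx=4,fy=4),3,1.5,50,param1=100,param2=.6,minRadius=40,maxRadius=80))
print(im[180:214:2,253].max(1), im[200,240:268].max(1))
o=robot.get_obs()['tool_pos']; print("TCP crank", RC.T@(o-HUB))
E
```

```text
(244, 182, 19, 28) ((253.0, 195.5), (27.0, 18.0), 90.0)
(253, 200) [-0.0352001   0.02855609]
(253, 202) [-0.03703714  0.02855627]
(253, 198) [-0.03336979  0.02855589]
hub 0.008 [ 0.00300103 -0.00264619]
hub 0.014 [ 0.00360916 -0.00201805]
hub 0.02 [ 0.0042173  -0.00138991]
[[[108.75  81.75  62.35]
  [ 63.75 141.75  40.6 ]
  [156.75  20.25  41.8 ]
  [  6.75  81.75  40.9 ]
  [ 17.25  11.25  59.8 ]
  [213.75  87.75  46.3 ]
  [216.75 168.75  75.7 ]
  [137.25 179.25  41.8 ]
  [ 57.75  89.25  79.15]
  [114.75 132.75  79.15]
  [105.75  27.75  79.15]
  [158.25  72.75  77.35]
  [ 15.75 159.75  75.7 ]
  [219.75  35.25  63.4 ]]]
[160  21   7   6   8   8  32  30  26  24  22  20  20  19   8 141 189] [189 197 195 155  33  13  18  21  21  21  20  22  20  22  20  21  21  19
  22  20  18  17  41 110 156 153 150 151]
TCP crank [-0.0324693   0.02894638  0.14743541]
```

The wrist view shows the knob's top at (253,200) and the hub at (283,151), which puts the crank at about 142°. The other knob is under the hood and the jar is on the tray at the top.

```bash
python3 -m pendant '[[1.3,0.2,-2.5,0,0,0,0.5],[1.4,0.25,-2.8,0,0,0,0.5],[1.2,0.2,-2.4,0,0,0,0.5],[0.8,0.15,-1.5,0,0,0,0.5],[0.35,0.1,-0.8,0,0,0,0.5],[0,0,0,0,0,0,0.5]]'; python3 -c "
from h import *
print(RC.T@(robot.get_obs()['tool_pos']-HUB))"
```

```text
time: 9.15
tool_pos: [0.4593, -0.0433, 0.0988]
ee_rot: [-3.141, -0.523, 0.178]
wrist_force: [-0.4, -0.5, -0.5]
width: 0.0472
finger_force: 0.0
[-0.03979471  0.02956951  0.03312793]
```

Close on the knob.

```bash
python3 -m pendant '[[0,0,0,0,0,0,0.12],[0,0,0,0,0,0,0.12],[0,0,0,0,0,0,0.12],[0,0,0,0,0,0,0.12],[0,0,0,0,0,0,0.12],[0,0,0,0,0,0,0.12]]'; python3 - <<'E'
from h import *
o=robot.get_obs(); print(RC.T@(o['tool_pos']-HUB), RC.T@o['wrist_force'])
# increments per 10 deg rows, world cm
def steps(a,b,n):
    t=np.linspace(a,b,n+1); X=np.array([knob(x,.033) for x in t]); print(np.round(np.diff(X,axis=0)*100,2).tolist())
steps(143,71,8)
steps(251,71,18)
E
```

```text
time: 9.75
tool_pos: [0.4588, -0.0436, 0.0993]
ee_rot: [3.141, -0.524, 0.178]
wrist_force: [-2.4, 0.6, 4.0]
width: 0.0174
finger_force: 30.0
[-0.03996528  0.02928351  0.03378688] [0.08065607 1.00161733 4.57952919]
[[0.34, 0.66, 0.26], [0.43, 0.58, 0.3], [0.51, 0.5, 0.34], [0.57, 0.4, 0.36], [0.62, 0.28, 0.38], [0.66, 0.17, 0.39], [0.68, 0.05, 0.39], [0.68, -0.08, 0.38]]
[[-0.74, 0.23, -0.4], [-0.7, 0.37, -0.36], [-0.64, 0.5, -0.31], [-0.56, 0.62, -0.26], [-0.46, 0.71, -0.19], [-0.35, 0.79, -0.12], [-0.23, 0.84, -0.05], [-0.1, 0.86, 0.03], [0.03, 0.86, 0.11], [0.16, 0.84, 0.18], [0.29, 0.79, 0.24], [0.4, 0.71, 0.3], [0.51, 0.61, 0.35], [0.6, 0.5, 0.39], [0.67, 0.37, 0.42], [0.72, 0.22, 0.43], [0.75, 0.07, 0.43], [0.76, -0.08, 0.42]]
```

```bash
cat > st.py <<'E'
from h import *
o=robot.get_obs(); q=RC.T@(o['tool_pos']-HUB); print("crank",np.round(q,4),"ang",np.degrees(np.arctan2(q[1],q[0]))%360,"r",np.hypot(*q[:2]),"F",np.round(RC.T@o['wrist_force'],1),"j",np.round(o['joint_positions'],2))
E
python3 -m pendant '[[0.34,0.66,0.26,0,0,0,0.12],[0.43,0.58,0.3,0,0,0,0.12],[0.51,0.5,0.34,0,0,0,0.12],[0.57,0.4,0.36,0,0,0,0.12],[0,0,0,0,0,0,0.12]]'; python3 st.py
```

```text
time: 10.25
tool_pos: [0.4775, -0.0218, 0.1121]
ee_rot: [3.141, -0.524, 0.179]
wrist_force: [-5.2, 0.7, 5.8]
width: 0.0175
finger_force: 30.0
crank [-0.0143  0.0475  0.0337] ang 106.78420224586087 r 0.04960471026265572 F [-1.4  1.6  7.5] j [-0.35 -0.4   2.09  0.3   1.01  0.94]
```

```bash
python3 -m pendant '[[0.62,0.28,0.38,0,0,0,0.12],[0.66,0.17,0.39,0,0,0,0.12],[0.68,0.05,0.39,0,0,0,0.12],[0.68,-0.08,0.38,0,0,0,0.12],[0,0,0,0,0,0,0.12]]'; python3 st.py; python3 - <<'E'
from h import *
im=imaging.snapshot("wrist"); cv2.imwrite("pics/w3.png",im[:,:,::-1]); np.savez("w3.npz",**imaging.camera_params("wrist"))
E
```

```text
time: 10.75
tool_pos: [0.5042, -0.0176, 0.1277]
ee_rot: [-3.141, -0.525, 0.178]
wrist_force: [-4.1, 1.9, 5.8]
width: 0.0174
finger_force: 30.0
crank [0.0169 0.0469 0.0337] ang 70.14886771439585 r 0.04985872354899731 F [-0.2  2.6  6.9] j [-0.31 -0.34  2.02  0.28  1.01  0.99]
```

View pics/w3.png

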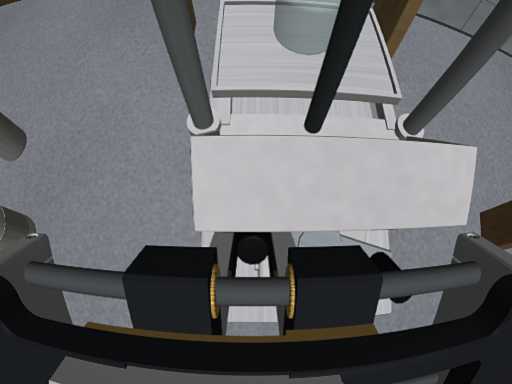

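```bash
python3 -m pendant '[[0,0,0,0,0,0,0.5],[0,0,0,0,0,0,0.5],[0,0,0,0,0,0,0.5],[-0.9,-0.16,1.6,0,0,0,0.5],[-0.9,-0.16,1.6,0,0,0,0.5],[-0.9,-0.17,1.6,0,0,0,0.5],[-0.3,-2,-0.4,0,0,0,0.5],[-0.3,-2.5,-0.4,0,0,0,0.5]]'; python3 -m pendant '[[-0.3,-2.5,-0.4,0,0,0,0.5],[-0.3,-2.2,-0.4,0,0,0,0.5],[0,-0.6,0,0,0,0,0.5],[0,0,0,0,0,0,0.5]]';python3 st.py; python3 - <<'E'
from h import *
p=imaging.camera_params("wrist");im=imaging.snapshot("wrist"); cv2.imwrite("pics/w4.png",im[:,:,::-1]); 
m=((im.max(2)<60)*255).astype(np.uint8); m[:180]=0;m[290:]=0;m[:,:200]=0;m[:,310:]=0
for c in cv2.findContours(m,0,2)[0]:
    if cv2.contourArea(c)>100: print(cv2.boundingRect(c),cv2.contourArea(c))
q=RC.T@(robot.get_obs()['tool_pos']-HUB); print([crank(p,(u,v),.06) for u,v in((252,240),(252,260))])
E
```

```text
time: 11.6
tool_pos: [0.4706, -0.0678, 0.1673]
ee_rot: [3.14, -0.525, 0.18]
wrist_force: [-0.4, 0.2, -0.2]
width: 0.0471
finger_force: 0.0
time: 12.0
tool_pos: [0.4644, -0.1214, 0.1581]
ee_rot: [-3.14, -0.523, 0.175]
wrist_force: [0.1, 0.3, 0.6]
width: 0.0472
finger_force: 0.0
crank [-0.0178 -0.0483  0.0889] ang 249.75330100311407 r 0.05142959109661152 F [0.4 0.3 0.4] j [-0.64 -0.38  1.99  0.4   1.19  0.67]
(200, 217, 110, 68) 1752.0
(239, 189, 24, 37) 667.0
[array([-0.0329606 , -0.04831305]), array([-0.04903679, -0.04824979])]
```

View pics/w4.png

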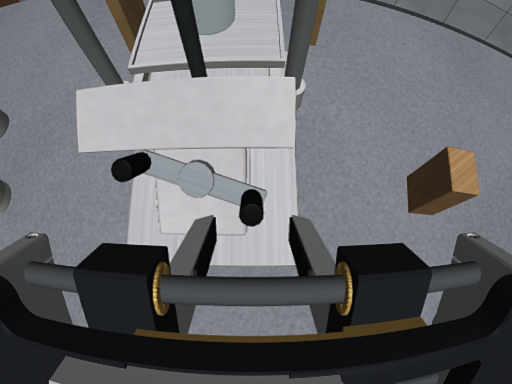

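Knob b's top (252,216) sits midway between the fingers. Descend, grip and wind.

```bash
python3 -m pendant '[[0.9,0.18,-1.6,0,0,0,0.5],[0.9,0.18,-1.6,0,0,0,0.5],[0.9,0.18,-1.55,0,0,0,0.12],[0,0,0,0,0,0,0.12],[0,0,0,0,0,0,0.12],[0,0,0,0,0,0,0.12],[0,0,0,0,0,0,0.12]]';python3 st.py; python3 -m pendant '[[-0.74,0.23,-0.4,0,0,0,0.12],[-0.7,0.37,-0.36,0,0,0,0.12],[-0.64,0.5,-0.31,0,0,0,0.12],[-0.56,0.62,-0.26,0,0,0,0.12],[-0.46,0.71,-0.19,0,0,0,0.12],[-0.35,0.79,-0.12,0,0,0,0.12],[0,0,0,0,0,0,0.12]]'; python3 st.py
```

```text
time: 12.75
tool_pos: [0.492, -0.1156, 0.1123]
ee_rot: [3.14, -0.525, 0.178]
wrist_force: [1.4, -0.2, -0.2]
width: 0.0174
finger_force: 30.0
crank [-0.0162 -0.0474  0.0351] ang 251.10967103459365 r 0.05011016202376506 F [ 1.  -0.5 -0.9] j [-0.58 -0.29  2.01  0.41  1.05  0.67]
time: 13.45
tool_pos: [0.4575, -0.0832, 0.0959]
ee_rot: [3.14, -0.526, 0.178]
wrist_force: [1.3, -1.3, 0.8]
width: 0.0173
finger_force: 30.0
crank [-0.0489 -0.0094  0.035 ] ang 190.8727333226599 r 0.04978645237863168 F [ 1.3 -1.5  0.2] j [-0.55 -0.39  2.12  0.4   1.04  0.7 ]
```

Very clean tracking; continue to 71°.

```bash
python3 -m pendant '[[-0.23,0.84,-0.05,0,0,0,0.12],[-0.1,0.86,0.03,0,0,0,0.12],[0.03,0.86,0.11,0,0,0,0.12],[0.16,0.84,0.18,0,0,0,0.12],[0.29,0.79,0.24,0,0,0,0.12],[0.4,0.71,0.3,0,0,0,0.12],[0,0,0,0,0,0,0.12]]';python3 st.py; python3 -m pendant '[[0.51,0.61,0.35,0,0,0,0.12],[0.6,0.5,0.39,0,0,0,0.12],[0.67,0.37,0.42,0,0,0,0.12],[0.72,0.22,0.43,0,0,0,0.12],[0.75,0.07,0.43,0,0,0,0.12],[0.76,-0.08,0.42,0,0,0,0.12],[0,0,0,0,0,0,0.12]]';python3 st.py
```

```text
time: 14.15
tool_pos: [0.4635, -0.0339, 0.1042]
ee_rot: [3.139, -0.526, 0.18]
wrist_force: [0.8, -3.8, 4.7]
width: 0.0175
finger_force: 30.0
crank [-0.032   0.0381  0.0349] ang 130.05664459232565 r 0.04976140061095525 F [ 2.5 -3.9  4. ] j [-0.4  -0.43  2.13  0.33  1.02  0.88]
time: 14.85
tool_pos: [0.5026, -0.0173, 0.128]
ee_rot: [3.141, -0.523, 0.179]
wrist_force: [-4.8, -3.4, 7.2]
width: 0.0174
finger_force: 30.0
crank [0.0158 0.0475 0.0348] ang 71.64129805509337 r 0.05000721709315098 F [-1.  -2.5  8.9] j [-0.31 -0.35  2.02  0.28  1.01  0.99]
```

```bash
python3 -m pendant '[[0,0,0,0,0,0,0.5],[0,0,0,0,0,0,0.5],[0,0,0,0,0,0,0.5],[-0.9,-0.16,1.6,0,0,0,0.5],[-0.9,-0.16,1.6,0,0,0,0.5],[-0.9,-0.17,1.6,0,0,0,0.5],[-0.3,-2,-0.4,0,0,0,0.5],[-0.3,-2.5,-0.4,0,0,0,0.5]]'; python3 -m pendant '[[-0.3,-2.5,-0.4,0,0,0,0.5],[-0.3,-2.2,-0.4,0,0,0,0.5],[0,-0.5,0,0,0,0,0.5],[0,0,0,0,0,0,0.5]]';python3 st.py;  python3 -m pendant '[[0.9,0.18,-1.6,0,0,0,0.5],[0.9,0.18,-1.6,0,0,0,0.5],[0.9,0.18,-1.55,0,0,0,0.12],[0,0,0,0,0,0,0.12],[0,0,0,0,0,0,0.12],[0,0,0,0,0,0,0.12],[0,0,0,0,0,0,0.12]]';python3 st.py
```

```text
time: 15.65
tool_pos: [0.4694, -0.0665, 0.1676]
ee_rot: [-3.141, -0.525, 0.18]
wrist_force: [-0.1, 0.5, 0.0]
width: 0.0472
finger_force: 0.0
time: 16.05
tool_pos: [0.4633, -0.1193, 0.1585]
ee_rot: [-3.139, -0.523, 0.175]
wrist_force: [0.9, -0.1, 0.4]
width: 0.047
finger_force: 0.0
crank [-0.0182 -0.046   0.0895] ang 248.42860119537505 r 0.049430975627106265 F [ 1.  -0.3 -0.1] j [-0.64 -0.39  1.99  0.4   1.19  0.67]
time: 16.75
tool_pos: [0.4914, -0.1158, 0.1127]
ee_rot: [3.136, -0.525, 0.179]
wrist_force: [5.2, -5.4, -6.6]
width: 0.0172
finger_force: 30.0
crank [-0.0166 -0.0475  0.0358] ang 250.78556840488525 r 0.050302483358902236 F [ 0.3 -6.3 -7.8] j [-0.58 -0.29  2.02  0.4   1.05  0.68]
```

```bash
python3 -m pendant '[[-0.74,0.2,-0.4,0,0,0,0.12],[-0.7,0.34,-0.36,0,0,0,0.12],[-0.64,0.47,-0.31,0,0,0,0.12],[-0.56,0.62,-0.26,0,0,0,0.12],[-0.46,0.71,-0.19,0,0,0,0.12],[-0.35,0.79,-0.12,0,0,0,0.12],[0,0,0,0,0,0,0.12]]'; python3 st.py;python3 -m pendant '[[-0.23,0.84,-0.05,0,0,0,0.12],[-0.1,0.86,0.03,0,0,0,0.12],[0.03,0.86,0.11,0,0,0,0.12],[0.16,0.84,0.18,0,0,0,0.12],[0.29,0.79,0.24,0,0,0,0.12],[0.4,0.71,0.3,0,0,0,0.12],[0,0,0,0,0,0,0.12]]';python3 st.py; python3 -m pendant '[[0.51,0.61,0.35,0,0,0,0.12],[0.6,0.5,0.39,0,0,0,0.12],[0.67,0.37,0.42,0,0,0,0.12],[0.72,0.22,0.43,0,0,0,0.12],[0.75,0.07,0.43,0,0,0,0.12],[0.7,-0.08,0.4,0,0,0,0.12],[0,0,0,0,0,0,0.12]]';python3 st.py
```

```text
time: 17.45
tool_pos: [0.4557, -0.0823, 0.0956]
ee_rot: [3.141, -0.524, 0.179]
wrist_force: [0.5, -0.8, -2.4]
width: 0.0174
finger_force: 30.0
crank [-0.0505 -0.0082  0.0356] ang 189.20194413338578 r 0.0511209984998085 F [-0.9 -0.9 -2.2] j [-0.55 -0.4   2.12  0.4   1.05  0.7 ]
time: 18.15
tool_pos: [0.463, -0.0328, 0.1047]
ee_rot: [3.14, -0.527, 0.179]
wrist_force: [4.6, -3.4, -3.3]
width: 0.0173
finger_force: 30.0
crank [-0.0321  0.0393  0.0355] ang 129.26142064293361 r 0.05069329851735788 F [ 1.8 -4.2 -4.8] j [-0.4  -0.43  2.13  0.33  1.02  0.88]
time: 18.85
tool_pos: [0.5014, -0.0175, 0.128]
ee_rot: [3.138, -0.523, 0.179]
wrist_force: [-0.5, -7.8, -0.9]
width: 0.0176
finger_force: 30.0
crank [0.0147 0.0475 0.0354] ang 72.79428445681776 r 0.04969341514319645 F [-2.1 -7.6  0.2] j [-0.31 -0.35  2.02  0.28  1.01  0.99]
```

```bash
python3 -m pendant '[[0,0,0,0,0,0,0.5],[0,0,0,0,0,0,0.5],[0,0,0,0,0,0,0.5],[-0.9,-0.16,1.6,0,0,0,0.5],[-0.9,-0.16,1.6,0,0,0,0.5],[-0.9,-0.17,1.6,0,0,0,0.5],[-0.3,-2,-0.4,0,0,0,0.5],[-0.3,-2.5,-0.4,0,0,0,0.5]]'; python3 -m pendant '[[-0.3,-2.5,-0.4,0,0,0,0.5],[-0.3,-2.2,-0.4,0,0,0,0.5],[0.2,-0.6,0.1,0,0,0,0.5],[0,0,0,0,0,0,0.5]]';python3 st.py;  python3 - <<'E'
from h import *
s=imaging.snapshot("side"); t=imaging.snapshot("top"); cv2.imwrite("pics/s5.png",s[:,:,::-1]); cv2.imwrite("pics/t5.png",t[:,:,::-1])
a=cv2.resize(s[100:250,115:265,::-1],None,fx=4,fy=4,interpolation=2); cv2.imwrite("pics/s5z.png",a)
E
```

```text
time: 19.65
tool_pos: [0.4685, -0.0657, 0.1692]
ee_rot: [3.141, -0.527, 0.181]
wrist_force: [0.2, -0.4, -0.9]
width: 0.0472
finger_force: 0.0
time: 20.05
tool_pos: [0.4645, -0.1198, 0.1609]
ee_rot: [-3.141, -0.524, 0.176]
wrist_force: [-0.1, 1.1, -0.8]
width: 0.047
finger_force: 0.0
crank [-0.016  -0.0467  0.0911] ang 251.05556552515145 r 0.04935345280863522 F [-0.3  1.1 -0.7] j [-0.64 -0.39  1.98  0.4   1.2   0.67]
```

View pics/s5z.png

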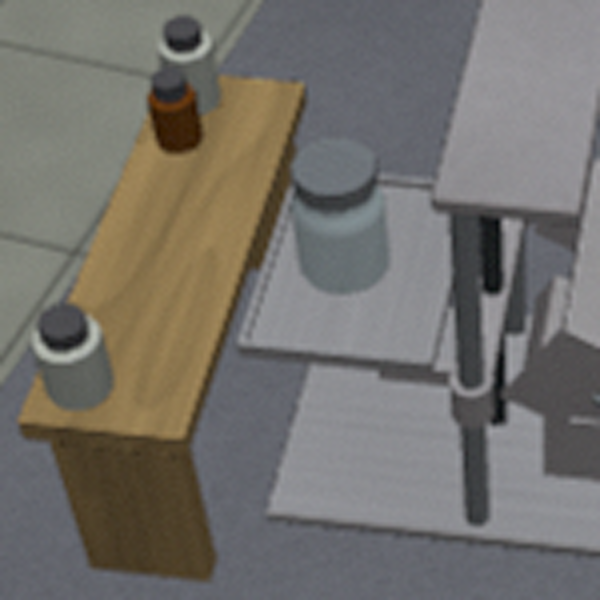

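The side crop shows the tray up with the jar standing at (340,240), its far edge running from (240,346) to (295,195). The ledge's near top edge runs from (305,82) to (188,434). I'll cast both onto the stand's vertical planes.

```bash
cat > lev.py <<'E'
from h import *
ORG=np.array([P[0],P[1],0])
def cast(n,uv,sx):
    c,d=ray(n,uv); c=RS.T@(c-ORG); d=RS.T@d; return c+d*(sx-c[0])/d[0]
E
python3 - <<'E'
from lev import *
Z=lambda x,y:(115+x/4-.375,100+y/4-.375)
for q in [(305,84),(188,434),(265,200),(230,310)]: print("ledge .24",np.round(cast("side",Z(*q),.24),4))
for q in [(240,346),(293,197),(268,268)]: print("tray .23",np.round(cast("side",Z(*q),.23),4))
S=lambda x,y:(120+x/3-.33,85+y/3-.33)
for q in [(173,344),(217,209)]: print("tray0",np.round(cast("side",S(*q),.23),4))
# auto ledge edge: wood mask; right-most wood pixel per row in the top-face range
im=cv2.imread("pics/s5.png").astype(int); b,g,r=im[...,0],im[...,1],im[...,2]
w=(r-b>25)
for v in range(125,206,8):
    cols=np.where(w[v,100:215])[0]; print(v,100+cols.max(), np.round(cast("side",(100+cols.max()+.5,v),.24),4)) if len(cols) else 0
tm=cv2.imread("pics/t5.png").astype(int); w=(tm[...,2]-tm[...,0]>25)
for u in range(215,305,10):
    rows=np.where(w[70:135,u])[0]; print("top",u,70+rows.max(),np.round(onz("top",(u,70+rows.max()+.5),.161),4), np.round(RS.T@(onz("top",(u,70+rows.max()+.5),.161)-ORG),4))
E
```

```text
ledge .24 [ 0.24   -0.1475  0.1691]
ledge .24 [0.24   0.1604 0.1653]
ledge .24 [ 0.24   -0.031   0.1698]
ledge .24 [0.24   0.0623 0.1656]
tray .23 [0.23   0.0823 0.1561]
tray .23 [ 0.23   -0.0577  0.1487]
tray .23 [0.23   0.0115 0.1519]
tray0 [0.23   0.0808 0.1048]
tray0 [ 0.23   -0.0865  0.101 ]
125 190 [ 0.24   -0.1391  0.1607]
133 187 [ 0.24   -0.1035  0.1629]
141 186 [ 0.24   -0.0856  0.1501]
149 185 [ 0.24   -0.0678  0.1374]
157 182 [ 0.24   -0.0345  0.14  ]
165 179 [ 0.24   -0.0024  0.1425]
173 174 [0.24   0.042  0.1589]
181 171 [0.24   0.071  0.1609]
189 168 [0.24   0.0989 0.1628]
197 166 [0.24   0.1203 0.1581]
205 163 [0.24   0.1467 0.16  ]
top 215 129 [0.6984 0.1067 0.161 ] [0.2109 0.1348 0.161 ]
top 225 118 [0.7321 0.0778 0.161 ] [0.2389 0.1003 0.161 ]
top 235 116 [0.7385 0.0482 0.161 ] [0.24   0.0701 0.161 ]
top 245 115 [0.742  0.0186 0.161 ] [0.2382 0.0403 0.161 ]
top 255 113 [ 0.7485 -0.0111  0.161 ] [0.2393 0.01   0.161 ]
top 265 111 [ 0.7549 -0.0408  0.161 ] [ 0.2404 -0.0204  0.161 ]
top 275 110 [ 0.7584 -0.0705  0.161 ] [ 0.2385 -0.0503  0.161 ]
top 285 108 [ 0.7649 -0.1003  0.161 ] [ 0.2396 -0.0808  0.161 ]
top 295 114 [ 0.747  -0.1302  0.161 ] [ 0.2167 -0.107   0.161 ]
```

```bash
cat >> lev.py <<'E'
def castY(n,uv,sy):
    c,d=ray(n,uv); c=RS.T@(c-ORG); d=RS.T@d; return c+d*(sy-c[1])/d[1]
def projS(X): return proj("side",ORG+RS@np.asarray(X))
def edge(img,sx0,sx1,sy,z0,ch=1,win=5,n=25):
    """z of an edge along stand x at given y, from max gradient down image columns near the prediction"""
    im=cv2.GaussianBlur(cv2.imread(img),(0,0),.7).astype(float)[...,ch]; out=[]
    for sx in np.linspace(sx0,sx1,n):
        u,v=projS((sx,sy,z0)); u=int(round(u)); rows=np.arange(int(v)-win,int(v)+win+1)
        col=im[rows,u]; g=np.diff(col); k=np.argmax(abs(g))
        if 0<k<len(g)-1:
            a,b,c=abs(g[k-1:k+2]); o=.5*(a-c)/(a-2*b+c+1e-9); out.append((castY("side",(u,rows[k]+.5+o),sy)[2],g[k]))
    o=np.array(out); print(img,sy,"z",np.round(np.percentile(o[:,0],[10,25,50,75,90]),4),"grad",round(np.median(o[:,1])))
E
python3 - <<'E'
from lev import *
edge("pics/side0.png",.25,.29,-.16,.161); edge("pics/s5.png",.25,.29,-.16,.161)
edge("pics/side0.png",.25,.32,.16,.161,win=3); edge("pics/s5.png",.25,.32,.16,.161,win=3)
edge("pics/side0.png",.14,.22,-.08,.105,win=4); edge("pics/side0.png",.14,.22,.08,.105,win=4)
edge("pics/s5.png",.12,.16,-.08,.15,win=4); edge("pics/s5.png",.14,.22,.08,.15,win=4)
im=cv2.imread("pics/s5.png")
for a in [(.28,.16,.161),(.28,-.16,.161),(.18,.08,.15)]:
    u,v=projS(a); u=int(round(u)); print(a,round(u),round(v,1),[(r,im[r,u,1]) for r in range(int(v)-6,int(v)+9)])
E
```

```text
pics/side0.png -0.16 z [0.1578 0.158  0.1585 0.1601 0.1604] grad 11
pics/s5.png -0.16 z [0.1578 0.158  0.1586 0.1601 0.1607] grad 12
pics/side0.png 0.16 z [0.1583 0.1585 0.1589 0.1593 0.1596] grad -26
pics/s5.png 0.16 z [0.1582 0.1585 0.1588 0.1594 0.1595] grad -26
pics/side0.png -0.08 z [0.0984 0.0984 0.0986 0.0993 0.0996] grad 19
pics/side0.png 0.08 z [0.1028 0.109  0.1094 0.1096 0.1099] grad -32
pics/s5.png -0.08 z [0.1438 0.1443 0.1446 0.145  0.1456] grad 19
pics/s5.png 0.08 z [0.1544 0.1545 0.1547 0.1549 0.1551] grad -31
(0.28, 0.16, 0.161) 145 207.4 [(201, np.uint8(125)), (202, np.uint8(123)), (203, np.uint8(125)), (204, np.uint8(125)), (205, np.uint8(127)), (206, np.uint8(126)), (207, np.uint8(118)), (208, np.uint8(97)), (209, np.uint8(63)), (210, np.uint8(67)), (211, np.uint8(66)), (212, np.uint8(63)), (213, np.uint8(59)), (214, np.uint8(61)), (215, np.uint8(57))]
(0.28, -0.16, 0.161) 178 118.8 [(112, np.uint8(100)), (113, np.uint8(100)), (114, np.uint8(104)), (115, np.uint8(104)), (116, np.uint8(102)), (117, np.uint8(103)), (118, np.uint8(103)), (119, np.uint8(114)), (120, np.uint8(132)), (121, np.uint8(123)), (122, np.uint8(125)), (123, np.uint8(124)), (124, np.uint8(128)), (125, np.uint8(126)), (126, np.uint8(128))]
(0.18, 0.08, 0.15) 195 189.2 [(183, np.uint8(141)), (184, np.uint8(144)), (185, np.uint8(144)), (186, np.uint8(146)), (187, np.uint8(143)), (188, np.uint8(114)), (189, np.uint8(71)), (190, np.uint8(83)), (191, np.uint8(117)), (192, np.uint8(142)), (193, np.uint8(142)), (194, np.uint8(142)), (195, np.uint8(143)), (196, np.uint8(142)), (197, np.uint8(142))]
```

```bash
python3 -m pendant '[[0.9,0.18,-1.6,0,0,0,0.5],[0.9,0.15,-1.6,0,0,0,0.5],[0.9,0.12,-1.6,0,0,0,0.12],[0,0,-0.1,0,0,0,0.12],[0,0,0,0,0,0,0.12],[0,0,0,0,0,0,0.12],[0,0,0,0,0,0,0.12]]';python3 st.py; python3 -m pendant '[[-0.74,0.23,-0.4,0,0,0,0.12],[-0.7,0.37,-0.36,0,0,0,0.12],[-0.64,0.5,-0.31,0,0,0,0.12],[-0.56,0.62,-0.26,0,0,0,0.12],[-0.46,0.71,-0.19,0,0,0,0.12],[-0.35,0.79,-0.12,0,0,0,0.12],[0,0,0,0,0,0,0.12]]'; python3 st.py;python3 -m pendant '[[-0.23,0.84,-0.05,0,0,0,0.12],[-0.1,0.86,0.03,0,0,0,0.12],[0.03,0.86,0.11,0,0,0,0.12],[0.16,0.84,0.18,0,0,0,0.12],[0.29,0.79,0.24,0,0,0,0.12],[0.4,0.71,0.3,0,0,0,0.12],[0,0,0,0,0,0,0.12]]';python3 st.py
```

```text
time: 20.85
tool_pos: [0.4918, -0.1158, 0.1127]
ee_rot: [3.139, -0.526, 0.178]
wrist_force: [3.6, -2.6, -1.9]
width: 0.017
finger_force: 30.0
crank [-0.0163 -0.0475  0.0356] ang 251.11407175043098 r 0.050230390889100994 F [ 1.7 -3.2 -3.2] j [-0.58 -0.29  2.01  0.41  1.05  0.67]
time: 21.55
tool_pos: [0.4563, -0.0822, 0.0958]
ee_rot: [3.141, -0.524, 0.179]
wrist_force: [-3.1, -1.9, 3.0]
width: 0.0171
finger_force: 30.0
crank [-0.0498 -0.0082  0.0354] ang 189.33270008382013 r 0.05042242660423491 F [-1.5 -1.3  4.3] j [-0.55 -0.4   2.12  0.4   1.05  0.7 ]
time: 22.25
tool_pos: [0.4631, -0.0334, 0.1046]
ee_rot: [3.14, -0.526, 0.18]
wrist_force: [0.6, -0.6, 3.6]
width: 0.0179
finger_force: 30.0
crank [-0.0322  0.0386  0.0354] ang 129.8075284960583 r 0.05023594972082754 F [ 2.2 -0.7  2.9] j [-0.4  -0.43  2.13  0.33  1.02  0.88]
```

```bash
python3 -m pendant '[[0.51,0.61,0.35,0,0,0,0.12],[0.12,0.11,0.08,0,0,0,0.12],[0,0,0,0,0,0,0.12],[0,0,0,0,0,0,0.12]]';python3 st.py; python3 - <<'E'
from lev import *
cv2.imwrite("pics/s6.png",imaging.snapshot("side")[:,:,::-1])
edge("pics/s6.png",.12,.16,-.08,.162,win=4); edge("pics/s6.png",.14,.22,.08,.166,win=4)
edge("pics/s6.png",.25,.32,.16,.161,win=3);edge("pics/s6.png",.25,.29,-.16,.161)
E
```

```text
time: 22.65
tool_pos: [0.4689, -0.027, 0.1084]
ee_rot: [3.141, -0.525, 0.178]
wrist_force: [-3.0, -3.3, 4.2]
width: 0.0174
finger_force: 30.0
crank [-0.0243  0.0439  0.0353] ang 118.98568489132438 r 0.05014464061168903 F [-1.  -2.7  5.4] j [-0.37 -0.42  2.11  0.31  1.01  0.91]
pics/s6.png -0.08 z [0.1582 0.1585 0.1592 0.1694 0.1703] grad 19
pics/s6.png 0.08 z [0.1683 0.1686 0.1687 0.169  0.1693] grad -32
pics/s6.png 0.16 z [0.1583 0.1585 0.1589 0.1593 0.1595] grad -27
pics/s6.png -0.16 z [0.158  0.1583 0.1589 0.1599 0.1604] grad 11
```

```bash
python3 - <<'E'
from lev import *
im=cv2.GaussianBlur(cv2.imread("pics/top0.png"),(0,0),.7).astype(float)
def ends(sx,sy,z,ch,win=4):
    u,v=proj("top",ORG+RS@np.array([sx,sy,z])); v=int(round(v)); cols=np.arange(int(round(u))-win,int(round(u))+win+1)
    g=np.diff(im[v,cols,ch]); k=np.argmax(abs(g)); 
    if not 0<k<len(g)-1: return np.nan
    a,b,c=abs(g[k-1:k+2]); o=.5*(a-c)/(a-2*b+c)
    return (RS.T@(onz("top",(cols[k]+.5+o,v),z)-ORG))[1]
for name,xs,y,z,ch in[("ledge",np.linspace(.25,.33,20),.16,.16,0),("tray",np.linspace(.14,.22,20),.08,.105,1),("cap",np.linspace(.03,.09,15),.1,.312,1),("base",np.linspace(-.06,.0,15),.1,.012,1)]:
    r=[np.nanmedian([ends(x,s*y,z,ch) for x in xs]) for s in(1,-1)]; print(name,np.round(r,4),"centre",round(sum(r)/2,4),"width",round(r[0]-r[1],4))
E
```

```text
ledge [ 0.163  -0.1579] centre 0.0025 width 0.3209
tray [ 0.0803 -0.0869] centre -0.0033 width 0.1672
cap [ 0.0989 -0.0986] centre 0.0002 width 0.1975
base [ 0.0991 -0.0984] centre 0.0003 width 0.1975
```

```bash
python3 -m pendant '[[0,0,0,0,0,0,0.4],[0,0,0,0,0,0,0.5],[0,0,0,0,0,0,0.5],[-0.9,-0.16,1.6,0,0,0,0.5],[-1.2,-0.2,2.1,0,0,0,0.5],[-1.4,-0.25,2.4,0,0,0,0.3],[-0.6,-0.1,4,0,0,0,0],[0,0,4.5,0,0,0,0]]'; python3 -m pendant '[[0,0,4.5,-1.33,7.38,0,0],[0,0,4.5,-1.33,7.38,0,0],[0,0,3,-1.33,7.38,0,0],[2,0.2,0,-1.33,7.38,0,0],[4,0.3,0,0,0,0,0],[4,0.3,0,0,0,0,0],[4,0.3,0,0,0,0,0],[4,0.3,0,0,0,0,0]]';  python3 -m pendant '[[4,0.3,0,0,0,0,0],[4,0.3,0,0,0,0,0],[4,0.3,0,0,0,0,0],[2.5,0.2,0,0,0,0,0],[0,0,0,0,0,0,0]]'
python3 - <<'E'
from lev import *
cv2.imwrite("pics/s7.png",imaging.snapshot("side")[:,:,::-1]); edge("pics/s7.png",.14,.22,.08,.166,win=4); edge("pics/s7.png",.12,.16,-.08,.162,win=4)
o=robot.get_obs(); print(RS.T@(o['tool_pos']-ORG),o['joint_positions'])
E
```

```text
time: 23.5
tool_pos: [0.4258, -0.033, 0.2526]
ee_rot: [-3.138, -0.52, 0.176]
wrist_force: [0.8, -0.5, -0.7]
width: 0.0265
finger_force: 0.0
time: 24.3
tool_pos: [0.609, -0.0188, 0.3722]
ee_rot: [-3.14, 0.002, 0.179]
wrist_force: [0.0, -0.6, 0.2]
width: 0.0001
finger_force: 0.0
time: 24.8
tool_pos: [0.7512, -0.0079, 0.3579]
ee_rot: [-3.136, 0.017, 0.179]
wrist_force: [0.3, -0.1, -2.2]
width: 0.0003
finger_force: 0.0
pics/s7.png 0.08 z [0.1682 0.1685 0.1687 0.169  0.1693] grad -34
pics/s7.png -0.08 z [0.1582 0.1584 0.1594 0.1692 0.1716] grad 18
[0.24189811 0.01240237 0.36290733] [-8.67070663e-02  6.84488679e-01  2.79976055e-01  7.54168688e-04
  2.18745170e+00  1.30590339e+00]
```

```bash
python3 -m pendant '[[0,0,-2,0,0,0,0],[0,0,-4,0,0,0,0],[0,0,-4,0,0,0,0],[0,0,-3,0,0,0,0],[0,0,-1.5,0,0,0,0],[0,0,0,0,0,0,0]]'
python3 - <<'E'
from lev import *
o=robot.get_obs(); print(RS.T@(o['tool_pos']-ORG),o['joint_positions'])
E
```

```text
time: 25.45
tool_pos: [0.7483, -0.0085, 0.2262]
ee_rot: [-3.142, -0.001, 0.178]
wrist_force: [0.7, 0.0, 0.1]
width: 0.0004
finger_force: 0.0
[0.239623   0.01253998 0.22617554] [-8.72382610e-02  5.55750656e-01  7.53848516e-01  4.33466203e-04
  1.83057855e+00  1.30590814e+00]
```

```bash
python3 -m pendant '[[0.6,0.1,-1.5,0,0,0,0],[0.6,0.1,-1.5,0,0,0,0],[0,0,-1,0,0,0,0],[0,0,-0.5,0,0,0,0],[0,0,0,0,0,0,0]]'; python3 -m pendant '[[0,0,-0.2,0,0,0,0],[0,0,-0.2,0,0,0,0],[0,0,-0.2,0,0,0,0],[0,0,0,0,0,0,0]]';python3 -m pendant '[[0,0,-0.2,0,0,0,0],[0,0,0,0,0,0,0]]';python3 -m pendant '[[0,0,-0.2,0,0,0,0],[0,0,0,0,0,0,0]]'
```

```text
time: 25.95
tool_pos: [0.761, -0.0066, 0.1794]
ee_rot: [-3.141, 0.0, 0.178]
wrist_force: [-0.0, -0.5, 0.1]
width: 0.0002
finger_force: 0.0
time: 26.35
tool_pos: [0.7614, -0.0067, 0.1752]
ee_rot: [3.141, -0.003, 0.178]
wrist_force: [0.5, 0.5, 0.0]
width: 0.0001
finger_force: 0.0
time: 26.55
tool_pos: [0.7617, -0.0067, 0.174]
ee_rot: [3.141, -0.004, 0.178]
wrist_force: [-0.3, -0.6, 1.0]
width: 0.0008
finger_force: 1.0
time: 26.75
tool_pos: [0.7617, -0.0066, 0.174]
ee_rot: [3.14, -0.005, 0.178]
wrist_force: [-2.0, 0.5, 6.4]
width: 0.0006
finger_force: 3.0
```

```bash
python3 -c "
from bench import robot; print(robot.tip_extent)"; python3 -m pendant '[[0,0,1,0,0,0,0],[0,0,1.8,0,0,0,0],[-0.4,2.2,0,0,0,0,0],[-0.4,2.3,0,0,0,0,0],[-2.8,-0.5,0,0,0,0,0],[-3.2,-0.6,0,0,0,0,0],[-2.7,-0.5,0,0,0,0,0],[0,0,-0.5,0,0,0,0]]'; python3 -m pendant '[[0,0,-0.8,0,0,0,0],[0,0,-0.5,0,0,0,0],[0,0,-0.2,0,0,0,0],[0,0,0,0,0,0,0]]';python3 -c "
from lev import *
o=robot.get_obs(); print(RS.T@(o['tool_pos']-ORG))"
```

```text
0.011
time: 27.55
tool_pos: [0.6638, 0.0239, 0.1951]
ee_rot: [3.142, -0.002, 0.179]
wrist_force: [0.2, 0.4, -0.5]
width: 0.0004
finger_force: 0.0
time: 27.95
tool_pos: [0.6668, 0.0226, 0.1779]
ee_rot: [3.141, -0.001, 0.178]
wrist_force: [-0.6, -0.1, -0.2]
width: 0.0009
finger_force: 0.0
[0.16491547 0.05756609 0.1778817 ]
```

```bash
python3 -m pendant '[[0,0,-0.2,0,0,0,0],[0,0,-0.2,0,0,0,0],[0,0,0,0,0,0,0]]';python3 -m pendant '[[0,0,-0.2,0,0,0,0],[0,0,0,0,0,0,0]]';python3 -m pendant '[[0,0,-0.15,0,0,0,0],[0,0,0,0,0,0,0]]';python3 -m pendant '[[0,0,-0.15,0,0,0,0],[0,0,0,0,0,0,0]]'
```

```text
time: 28.25
tool_pos: [0.6666, 0.0223, 0.175]
ee_rot: [3.141, -0.002, 0.178]
wrist_force: [0.7, -0.1, 0.1]
width: 0.0007
finger_force: 0.0
time: 28.45
tool_pos: [0.6667, 0.0223, 0.1748]
ee_rot: [3.141, -0.004, 0.178]
wrist_force: [-0.9, 0.3, 3.1]
width: 0.0005
finger_force: 1.9
time: 28.65
tool_pos: [0.6667, 0.0223, 0.1747]
ee_rot: [3.14, -0.005, 0.178]
wrist_force: [-2.6, 0.4, 7.4]
width: 0.0003
finger_force: 4.0
time: 28.85
tool_pos: [0.6667, 0.0223, 0.1746]
ee_rot: [3.14, -0.006, 0.178]
wrist_force: [-4.2, -0.0, 11.7]
width: 0.0004
finger_force: 5.6
```

```bash
python3 -m pendant '[[0,0,0.7,0,0,0,0],[0,0,0.4,0,0,0,0],[-0.4,-0.55,0,0,0,0,0],[-0.4,-0.55,0,0,0,0,0],[0,0,-0.3,0,0,0,0],[0,0,-0.2,0,0,0,0],[0,0,0,0,0,0,0]]';python3 -m pendant '[[0,0,-0.2,0,0,0,0],[0,0,-0.15,0,0,0,0],[0,0,0,0,0,0,0]]';python3 -m pendant '[[0,0,-0.2,0,0,0,0],[0,0,0,0,0,0,0]]';python3 -m pendant '[[0,0,-0.15,0,0,0,0],[0,0,0,0,0,0,0]]';python3 -c "
from lev import *
o=robot.get_obs(); print(RS.T@(o['tool_pos']-ORG))"
```

```text
time: 29.55
tool_pos: [0.6581, 0.0113, 0.1752]
ee_rot: [3.142, -0.001, 0.178]
wrist_force: [0.0, -0.1, -0.1]
width: 0.0001
finger_force: 0.0
time: 29.85
tool_pos: [0.6585, 0.0115, 0.1747]
ee_rot: [3.14, -0.004, 0.178]
wrist_force: [-1.6, -0.8, 4.7]
width: 0.0003
finger_force: 2.5
time: 30.05
tool_pos: [0.6586, 0.0115, 0.1745]
ee_rot: [3.14, -0.005, 0.178]
wrist_force: [-3.8, -0.5, 9.7]
width: 0.0006
finger_force: 4.8
time: 30.25
tool_pos: [0.6586, 0.0114, 0.1741]
ee_rot: [3.14, -0.006, 0.178]
wrist_force: [-4.7, -0.7, 12.8]
width: 0.0004
finger_force: 6.2
[0.15484144 0.04806666 0.17412648]
```

Both tray probes and the ledge probe put the tray floor 0.7 mm above the ledge, so it is flush. Next: retreat, check once more and hand in.

```bash
python3 -m pendant '[[0,0,1.5,0,0,0,0],[0,0,3,0,0,0,0],[0,0,4,0,0,0,0],[0,0,4,0,0,0,0],[0,0,4,0,0,0,0],[0,0,3,0,0,0,0],[0,0,1,0,0,0,0],[0,0,0,0,0,0,0]]'; python3 -m pendant '[[0,0,0,0,0,0,0],[0,0,0,0,0,0,0],[0,0,0,0,0,0,0]]'; python3 - <<'E'
from lev import *
cv2.imwrite("pics/s8.png",imaging.snapshot("side")[:,:,::-1])
edge("pics/s8.png",.14,.22,.08,.166,win=4)
a,b=cv2.imread("pics/s6.png").astype(int),cv2.imread("pics/s8.png").astype(int)
d=abs(a-b).max(2)>30; print("tray/jar diff",d[110:200,170:225].sum(),"can/bottle diff",d[280:360,160:280].sum())
E
```

```text
time: 31.05
tool_pos: [0.6592, 0.0115, 0.3775]
ee_rot: [3.14, -0.008, 0.178]
wrist_force: [-0.7, 1.0, -0.5]
width: 0.0005
finger_force: 0.0
time: 31.35
tool_pos: [0.6583, 0.0114, 0.3724]
ee_rot: [-3.141, 0.001, 0.178]
wrist_force: [0.3, -0.5, -0.4]
width: 0.0007
finger_force: 0.0
pics/s8.png 0.08 z [0.1678 0.1678 0.1681 0.1685 0.1687] grad -30
tray/jar diff 39 can/bottle diff 0
```

```bash
python3 -c "
from bench import robot
print(robot.close_job())"
```

```text
the job is handed in; nothing more can be done
None
```

I handed the job in at about 31 s of the 72 s: the jar stands released on the tray, which touch probes put within about 1 mm of the ledge top, the side view showed the spray can and bottle unmoved (I made no final carton check), and no verdict was shown.

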